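# Click the flat camcorder battery into the charger

### The job

Put the camcorder battery with the red top into the empty charger bay: lower it in upright and press it down fully home until the orange spring catch has snapped back out into its slot, then let go. Leave the battery with the green top standing where it is.

Things in the scene. Friction and masses are not known exactly. Their poses are not given: they have to be found in the camera images.
- red_battery_center (a point): Flat battery, black with red top and band, about 0.22 kg, upright, 40 x 56 x 92 mm (x, y, z). Point: its centre, 46 mm above the underside; z up, x along the 40 mm side. Each narrow (y) end face has a slot 14 mm deep, 14 to 46 mm above the underside; it fits either way round. Hold it across the 40 mm, at or above mid-height, so the fingers stay clear of the charger.
- green_battery_center (a point): Charged battery, like the other but with green top and band, not to be used: upright, 40 x 56 x 92 mm (x, y, z). Point: its centre, 46 mm above the underside; z up, x along the 40 mm side.
- bay (a point): Bay of the fixed grey charger. Point: centre of its floor, 8 mm above the table, where the battery's underside rests when home; z up. Bay 52 (x) x 66 mm (y): battery x along bay x. Walls on the x sides flare out 7 mm and end 22 mm above the floor; end cheeks on the y sides flare out 8 mm and end 56 mm above it. Base 110 x 140 mm.
- catch (a joint): Orange spring catch in the bay's +y cheek, sliding along y. 0 m: fully out, its sloped nose 13 mm into the bay, 16 to 41 mm above the floor; grows to 0.016 as pushed back. The battery's lower edge pushes it back about 8 mm on the way down (5 to 10 N from above); it springs back to 0 into the slot when the battery is home.
Not all that is in view belongs to the job. Leave any blue look-alike of the part that bears red_battery_center alone.

How it is judged:
At the end, for the whole second after the job is handed in: The red-topped battery stands upright (within 10 degrees) in the bay, down on its floor (within 4 mm; centred within 10 mm, turned within 17 degrees of square), the catch sprung back out to within 3 mm of 0; the green-topped battery stands upright within 30 mm of where it was (horizontal distance between red_battery_center and bay below 0.01 m and z of red_battery_center in the frame of bay below 0.05 m and angle between each of red_battery_center, green_battery_center's own z axis and vertical below 0.17 rad and angle between the x axis of red_battery_center and the x axis of bay, either way round below 0.3 rad and value of joint catch below 0.003 m and distance of green_battery_center from where it was at the start of the episode below 0.03 m); the robot touches nothing.
It fails at once if the green-topped battery is moved more than 30 mm or tipped (distance of green_battery_center from where it was at the start of the episode above 0.03 m or angle between green_battery_center's own z axis and vertical above 0.3 rad).
It also fails if it takes over 40 s, if anything falls off the work surface, if the arm or the gripper's body presses on something with over 40 N, if the wrist force passes 120 N, or if a joint passes its speed limit or range.

### The arm

A 6-joint arm with a two-finger parallel gripper is mounted at the origin on the work surface. World frame = base frame: x ahead of the robot, y to its left, z up, the work surface at z = 0. Lengths are in m, angles in rad, forces in N, time in s.
With the tool pointing down it reaches from about 0.35 to 0.85 m from the base axis. Payload 8.1 kg.
Tool frame: the origin (TCP) lies on the mounting face of the last link; the fingertips stand 186 mm ahead of it and the grasp point (between the pads) lies 167 mm ahead of it; z points along the fingers, y is the direction in which the jaws open and shut (so a half turn about z gives the same grasp; the last joint's range is limited). The gripper opens to 93 mm and grips with 3 to 60 N. Pads are 15 mm wide; open, the fingers measure 128 mm over their backs; the gripper's body (75 mm by 188 mm) begins 65 mm behind the grasp point.
Start: joints at [-1.29, 0.13, 1.488, -0, 1.523, -0.085], TCP at [0.215, -0.56, 0.405] pointing down, gripper open.
Joint ranges: [-2.96, 2.96], [-0.89, 2.26], [0.02, 2.5], [-1.34, 4.48], [0, 2.73], [-2.66, 2.66]. Speed limits (rad/s): [2.39, 2.39, 2.79, 3.14, 3.14, 3.14].

### API

Orientations are given as a rotation vector (axis times angle).
In Python, from plant import robot, read_camera, spotter gives the robot as it stands.
- The arm moves only by the tool arm_command, never from a script. Its arguments are lists of equal length, an entry for each row: "xyz": the shift along the world's x, y, z in cm, a list of three; "turn": the turn, a rotation vector about the world's x, y, z in rad, a list of three. A call has 1 to 12 rows; each row shifts and turns the commanded pose from where the row before left it; what a row does not reach is not made up. A row lasts 1/8 s, in which the tool goes at most 62.5 mm and 10.7 degrees, less where a joint would pass 70% of its speed; a pose out of reach is approached as far as the arm can. A call is refused whole if a number of a shift passes 6.25 or a number of a turn 0.188, either way. A call with a gripper value outside its range is refused whole. "gripper" is the finger opening in cm, from 0 to 9.3, set as the call begins (left out, the last holds). The fingers move at their own pace and stop on an object; "force" is the grip in N (left out, the last holds). Time passes only in rows, so rows that do not move let the fingers close. It gives the time, the measured TCP pose, the force and the opening at its end, in the units of the state.
- robot.read_state(): the state, without advancing time (a new reading comes with each control period).
- read_camera(name): name is "side" or "top" or "wrist"; returns a dict with "frame" (480x640x3 uint8, red, green, blue), "z_map" (480x640 float32, m along the optical axis (not along the pixel's ray), 0 where there is no reading), "fx", "fy", "cx", "cy" (pixels), "eye" and "orientation" of the camera in the world. Camera axes: x right, y down, z forward; pixel columns grow to the right and rows downward; lengths in m; the calibration is good to about 2 mm. A picture is of the moment at which its call begins.
- robot.close_job(): hands the job in, once; it reports no verdict.
Trained networks look in a picture, given as the dict that the camera call returned (one of the last four; its "shot" number tells which), for a name from the list of things; names that differ only in an ending like _2 or _b are one class to them, and where a whole thing is asked for, a point or a joint stands for the part that bears it (a point fixed in the world has none). Each returns a list of dicts, best first, with "confidence" (0 to 1); they miss things now and then, are a little off and sometimes report something else, mostly with a low value. They report only what shows in the picture. A call takes as long as a camera call. They do not tell look-alikes from the thing itself.
- spotter.masks_of(picture, query): "pixels" (480x640 bool, what is visible of it) and "centre" ([row, column] in pixels, amid what is visible of it).
The state is a dict: "t": time; "q": joint angles; "dq": joint speeds; "joint_torque": joint torques, N m; "tool_pos": TCP position; "orientation": TCP orientation; "force": force on the tool from outside, world axes, zero at the start; "wrist_torque": the same for the moment, N m; "opening": finger opening in m.
Only numpy, scipy, OpenCV 4.12 (cv2) and the standard library are available. Lean on these libraries where they do the work, as an engineer would, in place of code of your own. Each camera call takes 0.05 s, during which the arm holds its last target. There are 200 camera calls.

## Working session

There is one attempt and no reset: what is moved stays moved. The work goes in short steps, Python scripts to look and compute and a tool call to move; the robot and the scene stay as the last step left them, time stands still between calls to the robot, and variables do not carry over. Pictures are saved under pics/ and viewed, about 8 in all and at most 12, crops included, and the job is handed in when it is done.

Besides the shell and the picture viewer there is one more tool, called after "Emit:" as a command line: name --argument value ..., lists and objects as JSON in quotes. arm_command: Moves the arm, as the interface text tells. Its arguments: {"type":"object","properties":{"xyz":{"type":"array","items":{"type":"array","items":{"type":"number"}}},"turn":{"type":"array","items":{"type":"array","items":{"type":"number"}}},"gripper":{"type":"number"},"force":{"type":"number"}},"required":["xyz","turn"]}

```bash
mkdir -p pics; cat > h.py <<'E'
import numpy as np, cv2
from scipy.spatial.transform import Rotation as R
from plant import robot, read_camera, spotter
def rot(o):
    o=np.array(o,float)
    return o if o.shape==(3,3) else (R.from_quat(o) if o.size==4 else R.from_rotvec(o)).as_matrix()
def pts(p):
    z=p["z_map"]; v,u=np.mgrid[:480,:640]
    c=np.stack([(u-p["cx"])/p["fx"]*z,(v-p["cy"])/p["fy"]*z,z],-1)
    return c@rot(p["orientation"]).T+np.array(p["eye"])
def save(p,n): cv2.imwrite(f"pics/{n}.png",p["frame"][:,:,::-1])
E
python3 - <<'E'
from h import *
for c in("top","side"):
    p=read_camera(c); save(p,c+"1"); P=pts(p)
    print(c,p["eye"],p["orientation"])
    for q in("red_battery_center","green_battery_center","catch","bay"):
        try:
            for m in spotter.masks_of(p,q)[:4]:
                k=m["pixels"]&(p["z_map"]>0); X=P[k]
                print(q,round(m["confidence"],2),np.round(m["centre"]),np.round(np.median(X,0),3),X.min(0).round(3),X.max(0).round(3),p["frame"][k].mean(0).round())
        except Exception as e: print(q,e)
a=cv2.imread("pics/top1.png");b=cv2.imread("pics/side1.png")
print(robot.read_state())
E
```

```text
top [0.47704828 0.0406582  1.28964975] [-2.19090619  2.17521291 -0.09521263]
red_battery_center 0.95 [188. 282.] [0.705 0.112 0.092] [ 0.679  0.082 -0.001] [0.75  0.145 0.1  ] [36. 56. 99.]
red_battery_center 0.89 [216. 217.] [0.635 0.242 0.091] [ 0.609  0.212 -0.003] [0.684 0.297 0.1  ] [98. 37. 35.]
red_battery_center 0.62 [167. 218.] [0.746 0.236 0.091] [ 0.72   0.208 -0.004] [0.791 0.28  0.102] [36. 55. 95.]
red_battery_center 0.61 [239. 166.] [0.583 0.344 0.092] [ 0.557  0.321 -0.004] [0.612 0.384 0.099] [33. 53. 99.]
green_battery_center 0.94 [225. 440.] [ 0.628 -0.236  0.091] [ 0.6   -0.3   -0.003] [ 0.672 -0.21   0.099] [45. 82. 52.]
catch 0.56 [259. 308.] [0.542 0.037 0.048] [0.529 0.01  0.029] [0.554 0.048 0.055] [111.  70.  36.]
bay 0.93 [259. 332.] [ 0.551 -0.011  0.01 ] [ 0.487 -0.091 -0.002] [0.619 0.067 0.071] [78. 76. 74.]
side [ 0.33240145 -0.55850917  0.70994753] [-2.31006639  0.50755948 -0.2073981 ]
red_battery_center 0.97 [165. 257.] [0.58  0.336 0.068] [0.556 0.319 0.001] [0.624 0.484 0.098] [20. 44. 93.]
red_battery_center 0.96 [208. 347.] [0.701 0.1   0.07 ] [0
[... 449 characters left out ...]
91  0.   ] [0.617 0.062 0.069] [75. 73. 73.]
{'t': 0.5, 'q': array([-1.29038394e+00,  1.30398818e-01,  1.48824650e+00, -1.72151711e-05,
        1.52303144e+00, -8.53722544e-02]), 'dq': array([-0.00201365,  0.00104854,  0.00174519,  0.00118658,  0.00125214,
        0.00138271]), 'joint_torque': array([-1.08159587e-03, -5.59170377e+01, -4.91572058e+01,  7.66328978e-02,
        2.42546189e-02, -3.18407956e-05]), 'tool_pos': array([ 0.21463882, -0.56028011,  0.40471036]), 'orientation': array([-3.08911553e+00, -5.71361672e-01,  3.97457242e-05]), 'force': array([ 0.34889464, -0.03201182,  0.19996122]), 'wrist_torque': array([ 0.09239887, -0.00524767,  0.01436662]), 'opening': 0.09300131074914282}
```

```bash
python3 - <<'E'
from h import *
p=read_camera("top"); P=pts(p)
for q in("red_battery_center","green_battery_center"):
  for m in spotter.masks_of(p,q):
    k=m["pixels"]&(P[...,2]>.085)
    (c,s,a)=cv2.minAreaRect((P[k][:,:2]*1000).astype(np.float32)); print(q,np.round(c),np.round(s),a,p["frame"][k].mean(0).round())
# charger: cheeks and walls
b=(P[...,0]>.47)&(P[...,0]<.63)&(P[...,1]>-.11)&(P[...,1]<.085)
for lo,hi in((.003,.2),(.055,.08),(.022,.04),(.004,.014)):
    k=b&(P[...,2]>lo)&(P[...,2]<hi)
    kk=cv2.morphologyEx(k.astype(np.uint8),cv2.MORPH_OPEN,np.ones((3,3)))>0
    n,l,st,ce=cv2.connectedComponentsWithStats(kk.astype(np.uint8))
    for i in range(1,n):
        if st[i,4]>40:
            r=cv2.minAreaRect((P[l==i][:,:2]*1000).astype(np.float32)); print(lo,hi,st[i,4],np.round(r[0],1),np.round(r[1],1),round(r[2],1),np.median(P[l==i],0).round(3))
cr=p["frame"][130:330,120:500]
cv2.imwrite("pics/c1.png",cv2.resize(cr,None,fx=2,fy=2,interpolation=3)[:,:,::-1])
E
```

```text
red_battery_center [633. 141.] [367.  53.] 41.03156661987305 [ 35.  59. 109.]
red_battery_center [529. 214.] [360.  41.] 67.6046142578125 [ 37.  60. 110.]
red_battery_center [609.  68.] [264.  57.] 24.040233612060547 [ 40.  63. 112.]
red_battery_center [556. 163.] [285.  62.] 44.786258697509766 [120.  39.  35.]
green_battery_center [ 560. -114.] [ 40. 351.] 28.52046012878418 [49. 98. 59.]
green_battery_center [556. 163.] [285.  60.] 45.098628997802734 [120.  37.  33.]
0.003 0.2 2905 [551.4 -11.3] [111.3 140.9] 12.6 [ 0.55  -0.011  0.01 ]
0.055 0.08 111 [560.5 -49.6] [57.3  9.6] 12.2 [ 0.56  -0.05   0.062]
0.055 0.08 101 [542.9  28.1] [57.2  9.2] 12.4 [0.543 0.029 0.061]
0.022 0.04 87 [5.821e+02 4.000e-01] [ 8.3 53.5] 12.8 [ 0.582 -0.     0.029]
0.022 0.04 98 [520.4 -17.8] [ 8.6 62.9] 12.4 [ 0.52  -0.019  0.029]
0.004 0.014 511 [592.2  -0.6] [ 39.  142.9] 20.8 [0.595 0.008 0.009]
0.004 0.014 62 [573.5 -72.3] [31.8 10.1] 11.5 [ 0.574 -0.072  0.009]
0.004 0.014 533 [552.4 -11.4] [52. 65.] 12.8 [ 0.551 -0.015  0.009]
0.004 0.014 632 [524.2 -16.5] [ 60.6 142.9] 8.4 [ 0.511 -0.015  0.009]
```

View pics/c1.png

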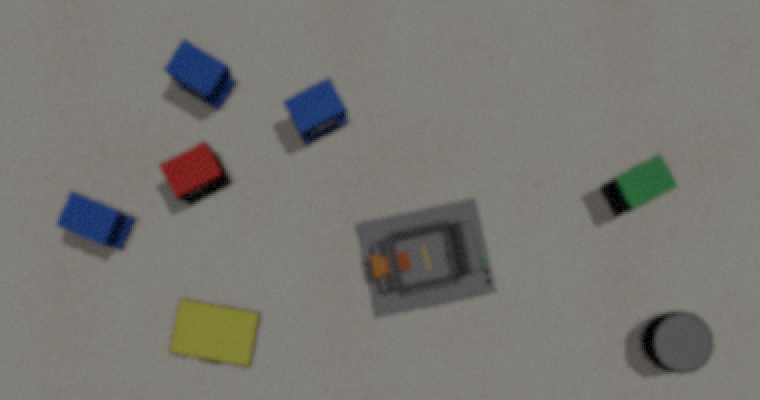

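```bash
python3 - <<'E'
from h import *
p=read_camera("top"); P=pts(p)
for q in("red_battery_center","green_battery_center"):
  for m in spotter.masks_of(p,q):
    k=m["pixels"]&(P[...,2]>.085)&(P[...,2]<.105)
    k=cv2.morphologyEx(k.astype(np.uint8),cv2.MORPH_OPEN,np.ones((3,3)))>0
    (c,s,a)=cv2.minAreaRect((P[k][:,:2]*1000).astype(np.float32)); print(q,np.round(c),np.round(s),a,p["frame"][k].mean(0).round())
s=robot.read_state(); print(rot(s["orientation"]).round(3))
E
```

```text
red_battery_center [640. 245.] [41. 56.] 28.01665687561035 [121.  38.  35.]
red_battery_center [586. 354.] [57. 41.] 67.3151626586914 [ 36.  59. 110.]
red_battery_center [710. 113.] [41. 57.] 28.489036560058594 [ 39.  63. 112.]
red_battery_center [750. 242.] [56. 40.] 58.13191604614258 [ 34.  58. 109.]
green_battery_center [ 630. -243.] [40. 57.] 26.956666946411133 [50. 98. 60.]
[[ 0.934  0.358  0.   ]
 [ 0.358 -0.934 -0.   ]
 [ 0.     0.    -1.   ]]
```

Candidates in the full top frame, given as (row, col): red (216,217) and blues (188,282), (167,218) and (239,166). I'm choosing the red one. The crop already viewed and the mask's mean colour, which is red, both support that. Now going above it.

Emit:
arm_command --xyz '[[2.5,4.7,0],[2.5,4.7,0],[2.5,4.7,0],[2.5,4.7,0],[2.5,4.7,0],[2.5,4.7,0],[2.5,4.7,0],[2.5,4.7,0],[2.5,4.7,0]]' --turn '[[0,0,0.1],[0,0,0.1],[0,0,0.1],[0,0,0.1],[0,0,0.1],[0,0,0.1],[0,0,0.1],[0,0,0.1],[0,0,0.1]]' --gripper 9.3

```text
t: 1.92
tool_pos: [0.4401, -0.1357, 0.4051]
orientation: [2.529, 1.862, 0.001]
force: [0.5, -0.8, 0.2]
opening: 0.0931
```

Emit:
arm_command --xyz '[[2.5,4.7,0],[2.5,4.7,0],[2.5,4.7,0],[2.5,4.7,0],[2.5,4.7,0],[2.5,4.7,0],[2.5,4.7,0],[2.5,4.7,0],[0,0,0],[0,0,0]]' --turn '[[0,0,0.1],[0,0,0.1],[0,0,0.1],[0,0,0.1],[0,0,0.1],[0,0,0.1],[0,0,0.1],[0,0,0.1],[0,0,0],[0,0,0]]'

```text
t: 3.18
tool_pos: [0.6396, 0.2387, 0.4043]
orientation: [-1.61, -2.698, 0.001]
force: [0.4, 0.2, -0.2]
opening: 0.0931
```

```bash
python3 - <<'E'
from h import *
p=read_camera("wrist"); P=pts(p); save(p,"w1")
for m in spotter.masks_of(p,"red_battery_center"):
    k=m["pixels"]&(P[...,2]>.08)&(P[...,2]<.105)
    k=cv2.morphologyEx(k.astype(np.uint8),cv2.MORPH_OPEN,np.ones((3,3)))>0
    if k.sum()<30: continue
    (c,s,a)=cv2.minAreaRect((P[k][:,:2]*1000).astype(np.float32)); print(np.round(c,1),np.round(s),a,np.median(P[k][:,2]),p["frame"][k].mean(0).round(),m["centre"])
s=robot.read_state(); o=rot(s["orientation"]); print(s["t"],s["tool_pos"],o.round(3),np.degrees(np.arctan2(o[1,1],o[0,1])),s["q"])
E
```

```text
[701.6 127.3] [40. 27.] 29.811134338378906 0.09277498699967998 [ 25.  51. 111.] [358.6, 326.0]
[585.2 354.3] [57. 41.] 67.53005981445312 0.0929808433163079 [21. 42. 89.] [31.2, 328.7]
[638.5 245.7] [41. 57.] 29.140413284301758 0.09296447382379164 [125.  33.  31.] [209.1, 324.4]
[749.  242.8] [57. 41.] 58.92771530151367 0.09282908992577033 [ 25.  52. 115.] [268.5, 439.1]
3.275 [0.63949252 0.23768757 0.40522018] [[-0.474  0.881  0.   ]
 [ 0.881  0.474 -0.   ]
 [-0.     0.    -1.   ]] 28.27644225474107 [ 2.80824506e-01  3.52925626e-01  1.22921448e+00 -2.99706899e-04
  1.55906888e+00 -2.12688997e-01]
```

View pics/w1.png

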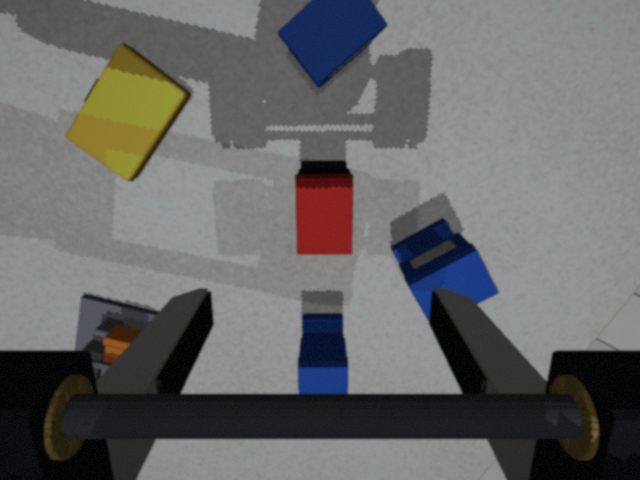

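The crop shows the red block centred at about (324,215) in column and row order, lined up with the jaws. The blues are clear of the fingers.

Emit:
arm_command --xyz '[[0,0.8,-2],[0,0,-4],[0,0,-4],[0,0,-3],[0,0,-2],[0,0,-2],[0,0,0],[0,0,0]]' --turn '[[0,0,0.01],[0,0,0],[0,0,0],[0,0,0],[0,0,0],[0,0,0],[0,0,0],[0,0,0]]' --gripper 7

```text
t: 4.28
tool_pos: [0.6402, 0.2468, 0.2359]
orientation: [1.595, 2.705, 0.002]
force: [-0.5, -0.7, -0.9]
opening: 0.0702
```

Emit:
arm_command --xyz '[[0,0,0],[0,0,0],[0,0,0],[0,0,0],[0,0,0],[0,0,0]]' --turn '[[0,0,0],[0,0,0],[0,0,0],[0,0,0],[0,0,0],[0,0,0]]' --gripper 2.5 --force 45

```text
t: 5.03
tool_pos: [0.6397, 0.2467, 0.235]
orientation: [1.596, 2.706, 0.0]
force: [-0.6, -0.3, 3.3]
opening: 0.0395
```

Emit:
arm_command --xyz '[[0,0,1],[0,0,3],[0,0,4],[0,0,4],[0,0,1],[0,0,0]]' --turn '[[0,0,0],[0,0,0],[0,0,0],[0,0,0],[0,0,0],[0,0,0]]'

```text
t: 5.78
tool_pos: [0.6397, 0.2467, 0.3646]
orientation: [1.596, 2.706, 0.001]
force: [0.2, -0.4, -2.7]
opening: 0.0397
```

Emit:
arm_command --xyz '[[-1.5,-4.3,0],[-1.5,-4.3,0],[-1.5,-4.3,0],[-1.5,-4.3,0],[-1.5,-4.3,0],[-1.3,-4.2,0],[0,0,0],[0,0,0],[0,0,0]]' --turn '[[0,0,-0.047],[0,0,-0.047],[0,0,-0.047],[0,0,-0.047],[0,0,-0.047],[0,0,-0.047],[0,0,0],[0,0,0],[0,0,0]]'

```text
t: 6.9
tool_pos: [0.5517, -0.0093, 0.3637]
orientation: [-1.958, -2.455, 0.001]
force: [-0.4, 0.2, -2.7]
opening: 0.0393
```

```bash
python3 - <<'E'
from h import *
for c in("wrist","side"):
    p=read_camera(c); P=pts(p); save(p,c+"2")
    b=(P[...,0]>.47)&(P[...,0]<.63)&(P[...,1]>-.11)&(P[...,1]<.085)
    for lo,hi in((.055,.075),(.02,.04)):
        k=b&(P[...,2]>lo)&(P[...,2]<hi)
        n,l,st,ce=cv2.connectedComponentsWithStats(k.astype(np.uint8))
        for i in range(1,n):
            if st[i,4]>80:
                r=cv2.minAreaRect((P[l==i][:,:2]*1000).astype(np.float32)); print(c,lo,hi,st[i,4],np.round(r[0],1),np.round(r[1],1),round(r[2],1))
    for m in spotter.masks_of(p,"red_battery_center"):
        k=m["pixels"]&(p["z_map"]>0); X=P[k]
        if k.sum()>30: print("bat",c,np.median(X,0).round(3),np.percentile(X,2,0).round(3),np.percentile(X,98,0).round(3),p["frame"][k].mean(0).round())
s=robot.read_state(); o=rot(s["orientation"]); print(s["t"],s["tool_pos"],np.degrees(np.arctan2(o[1,1],o[0,1])),s["force"],s["wrist_torque"])
a=np.hstack([cv2.imread("pics/wrist2.png"),cv2.imread("pics/side2.png")]); cv2.imwrite("pics/d2.png",cv2.resize(a,(800,300),interpolation=3))
E
```

```text
wrist 0.055 0.075 1066 [541.7  27.8] [58.   9.5] 13.0
wrist 0.02 0.04 450 [520.9  33.4] [17.8 15.4] 7.1
wrist 0.02 0.04 452 [558.1  41. ] [18.8 17.3] 20.7
wrist 0.02 0.04 810 [519.1 -13.4] [10.7 56.8] 12.8
wrist 0.02 0.04 686 [579.7   1.7] [10.5 54.4] 12.6
wrist 0.02 0.04 207 [545.4  12. ] [19.9  7.5] 12.5
bat wrist [0.694 0.108 0.076] [0.679 0.081 0.006] [0.714 0.139 0.094] [25. 45. 92.]
bat wrist [0.549 0.01  0.221] [ 0.529 -0.018  0.142] [0.569 0.022 0.223] [72. 16. 16.]
side 0.055 0.075 185 [538.1  30.3] [53.2 20.8] 13.8
side 0.055 0.075 84 [558.9 -51.2] [58.2  7.5] 10.1
side 0.02 0.04 765 [550.9 -12.5] [ 74.5 114.4] 11.1
bat side [0.582 0.34  0.094] [0.558 0.322 0.07 ] [0.609 0.38  0.097] [ 29.  62. 130.]
bat side [0.74  0.225 0.037] [0.693 0.136 0.009] [0.761 0.241 0.096] [18. 41. 87.]
bat side [0.701 0.101 0.07 ] [0.68  0.081 0.006] [0.736 0.135 0.096] [ 24.  49. 101.]
7.1 [ 0.55179172 -0.0095521   0.36454185] 12.849332783665044 [ 0.83851716  0.71053848 -2.01722929] [ 0.00067488 -0.10781844  0.01535302]
```

View pics/d2.png

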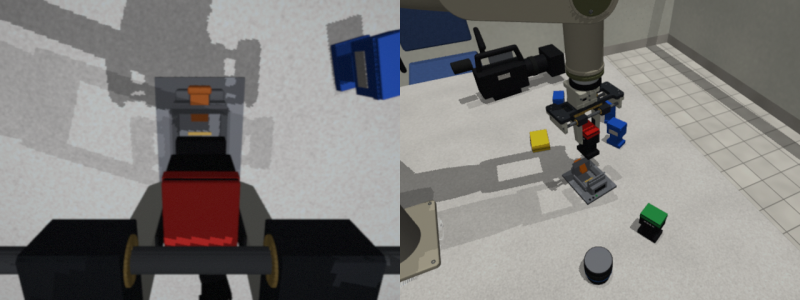

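The battery hangs upright over the bay, with the red top at (200,205) in the left half. It is aligned with the bay within about 1–2 mm, so I'm lowering it.

Emit:
arm_command --xyz '[[0,-0.1,-2],[0,0,-3],[0,0,-2],[0,0,-1],[0,0,-0.5],[0,0,0]]' --turn '[[0,0,0],[0,0,0],[0,0,0],[0,0,0],[0,0,0],[0,0,0]]' --force 55

```text
t: 7.85
tool_pos: [0.5519, -0.0113, 0.28]
orientation: [1.96, 2.454, 0.0]
force: [0.3, -0.1, -1.7]
opening: 0.0399
```

Emit:
arm_command --xyz '[[0,0,-0.5],[0,0,-0.5],[0,0,-0.5],[0,0,-0.5],[0,0,-0.5],[0,0,-0.5],[0,0,0]]' --turn '[[0,0,0],[0,0,0],[0,0,0],[0,0,0],[0,0,0],[0,0,0],[0,0,0]]'

```text
t: 8.72
tool_pos: [0.5512, -0.0113, 0.2487]
orientation: [-1.96, -2.454, 0.001]
force: [0.1, -2.4, -3.5]
opening: 0.0395
```

Emit:
arm_command --xyz '[[0,0,-0.3],[0,0,-0.3],[0,0,0],[0,0,0]]' --turn '[[0,0,0],[0,0,0],[0,0,0],[0,0,0]]'

```text
t: 9.22
tool_pos: [0.5516, -0.0111, 0.2436]
orientation: [-1.96, -2.455, -0.0]
force: [0.1, 0.6, -2.6]
opening: 0.0394
```

```bash
cat > chk.py <<'E'
from h import *
import sys
ims=[]
for c in("top","side"):
    p=read_camera(c); P=pts(p); save(p,c+sys.argv[1])
    for q in("red_battery_center","catch"):
      for m in spotter.masks_of(p,q):
        k=m["pixels"]&(p["z_map"]>0); X=P[k]
        if k.sum() and abs(np.median(X,0)[0]-.55)<.05 and abs(np.median(X,0)[1])<.08: print(q,c,round(m["confidence"],2),np.round(m["centre"]),np.median(X,0).round(3),np.percentile(X,2,0).round(3),np.percentile(X,98,0).round(3))
    f=p["frame"]; u,v=(330,255) if c=="top" else (302,285)
    ims.append(cv2.resize(f[v-50:v+50,u-50:u+50],(400,400),interpolation=3))
cv2.imwrite(f"pics/k{sys.argv[1]}.png",np.hstack(ims)[:,:,::-1])
s=robot.read_state(); print(s["t"],s["tool_pos"],s["force"],s["wrist_torque"])
E
python3 chk.py 3
```

```text
red_battery_center side 0.67 [268. 306.] [ 0.55  -0.03   0.089] [ 0.53  -0.042  0.021] [0.576 0.002 0.105]
red_battery_center side 0.32 [297. 302.] [ 0.532 -0.051  0.012] [ 0.49  -0.085  0.005] [0.61  0.043 0.065]
9.525 [ 0.55165455 -0.01126168  0.24380277] [-0.35983533 -0.13191445 -2.60307359] [-0.03412084 -0.05870925  0.0113119 ]
```

View pics/k3.png

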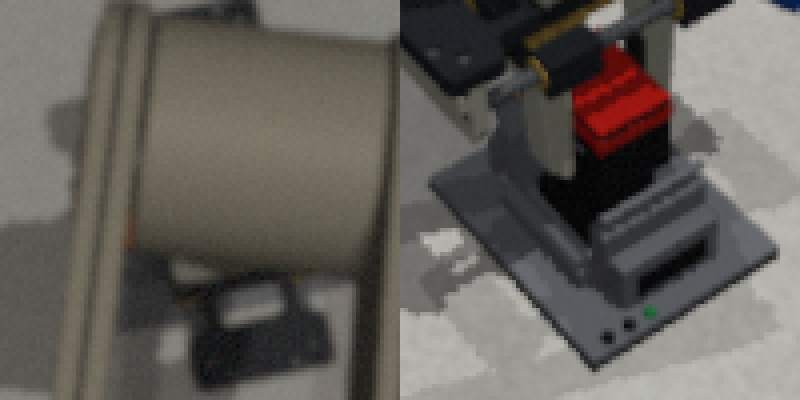

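The battery sits in the bay, red top at about (620,110) in the crop. The sideways catch force has dropped away, so I'll press a little further until the floor reacts.

Emit:
arm_command --xyz '[[0,0,-0.1],[0,0,-0.1],[0,0,0]]' --turn '[[0,0,0],[0,0,0],[0,0,0]]'

```text
t: 9.9
tool_pos: [0.5518, -0.0113, 0.243]
orientation: [1.96, 2.455, 0.0]
force: [-5.3, 1.3, 8.5]
opening: 0.0398
```

Emit:
arm_command --xyz '[[0,0,-0.1],[0,0,-0.1],[0,0,0]]' --turn '[[0,0,0],[0,0,0],[0,0,0]]'

```text
t: 10.28
tool_pos: [0.5519, -0.0113, 0.2429]
orientation: [1.96, 2.455, -0.0]
force: [-14.4, 2.1, 26.0]
opening: 0.0399
```

The floor is pushing back at 26 N, with z stopped at 0.243 as predicted for home. Easing off, releasing and retreating.

Emit:
arm_command --xyz '[[0,0,0.2],[0,0,0],[0,0,0],[0,0,0],[0,0,0]]' --turn '[[0,0,0],[0,0,0],[0,0,0],[0,0,0],[0,0,0]]' --gripper 6.5

```text
t: 10.9
tool_pos: [0.5516, -0.0113, 0.2415]
orientation: [-1.96, -2.455, 0.0]
force: [-0.4, -0.7, 0.3]
opening: 0.0648
```

Emit:
arm_command --xyz '[[0,0,2],[0,0,4],[0,0,5],[0,0,5],[-2,5,1],[-2,5,0],[-2,5,0],[-1,5,0],[0,5,0],[0,0,0]]' --turn '[[0,0,0],[0,0,0],[0,0,0],[0,0,0],[0,0,0],[0,0,0],[0,0,0],[0,0,0],[0,0,0],[0,0,0]]'

```text
t: 12.15
tool_pos: [0.4809, 0.2416, 0.4116]
orientation: [-1.955, -2.458, -0.001]
force: [-0.2, -0.7, 0.4]
opening: 0.0652
```

```bash
python3 chk.py 4; python3 - <<'E'
from h import *
p=read_camera("top"); P=pts(p)
for q in("red_battery_center","green_battery_center"):
  for m in spotter.masks_of(p,q):
    k=m["pixels"]&(P[...,2]>.085)&(P[...,2]<.12)
    k=cv2.morphologyEx(k.astype(np.uint8),cv2.MORPH_OPEN,np.ones((3,3)))>0
    if k.sum()<30: continue
    (c,s,a)=cv2.minAreaRect((P[k][:,:2]*1000).astype(np.float32)); print(q,np.round(c),np.round(s),round(a,1),np.median(P[k][:,2]).round(4),p["frame"][k].mean(0).round())
# orange pixels
hsv=cv2.cvtColor(p["frame"],cv2.COLOR_RGB2HSV); k=(hsv[...,0]>5)&(hsv[...,0]<20)&(hsv[...,1]>120)&(abs(P[...,0]-.55)<.06)&(abs(P[...,1])<.09)
X=P[k]; 
for f,l in((k,"now"),):
    y=(X[:,:2]-[.5516,-.011])@[-.218,.976]; print(l,k.sum(),np.percentile(y,[2,50,98]).round(4),X[:,2].min(),X[:,2].max())
a=cv2.cvtColor(cv2.imread("pics/top1.png"),cv2.COLOR_BGR2HSV); k=(a[...,0]>5)&(a[...,0]<20)&(a[...,1]>120)&(abs(P[...,0]-.55)<.06)&(abs(P[...,1])<.09)
print("start",k.sum(),np.argwhere(k).min(0),np.argwhere(k).max(0))
E
```

```text
red_battery_center top 0.97 [257. 331.] [ 0.552 -0.011  0.1  ] [ 0.531 -0.039  0.021] [0.576 0.016 0.105]
catch top 0.44 [263. 307.] [0.54  0.042 0.05 ] [0.531 0.035 0.045] [0.549 0.048 0.054]
red_battery_center side 0.66 [265. 297.] [ 0.544 -0.022  0.092] [ 0.528 -0.042  0.015] [0.575 0.018 0.104]
12.45 [0.48192685 0.23757115 0.41170101] [-0.896869   -0.76816724 -0.13968871] [-0.01989545 -0.14944486 -0.02794174]
red_battery_center [710. 113.] [41. 54.] 29.5 0.0928 [ 39.  66. 119.]
red_battery_center [553. -10.] [40. 55.] 12.8 0.1007 [126.  40.  37.]
red_battery_center [591. 366.] [31. 40.] 67.5 0.0925 [ 47.  69. 117.]
red_battery_center [750. 242.] [58. 41.] 58.8 0.0927 [ 39.  64. 116.]
now 103 [0.0271 0.0506 0.0607] 0.009830798517512562 0.09692336332947726
start 124 [256 306] [268 324]
```

View pics/k4.png

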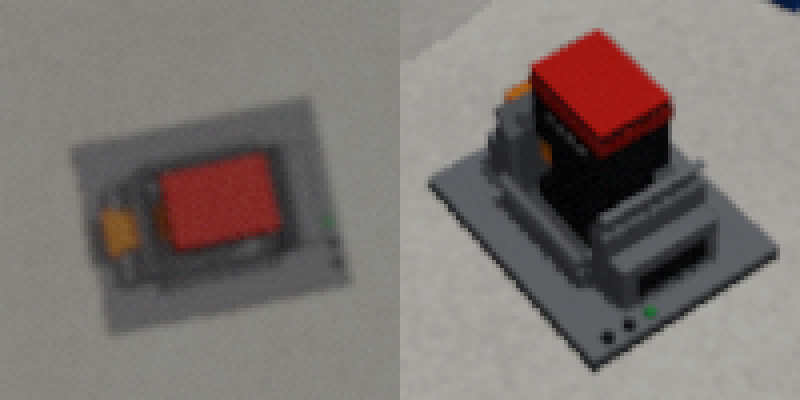

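```bash
python3 - <<'E'
import cv2,numpy as np
for n in("top1","top4"):
    a=cv2.cvtColor(cv2.imread(f"pics/{n}.png"),cv2.COLOR_BGR2HSV)[245:280,295:318]
    k=(a[...,0]>6)&(a[...,0]<22)&(a[...,1]>110); x=np.argwhere(k)+[245,295]; print(n,k.sum(),x.mean(0).round(2),np.percentile(x[:,1],[5,95]))
from h import *
p=read_camera("top");print([ (m["confidence"],m["centre"]) for m in spotter.masks_of(p,"green_battery_center")])
E
```

```text
top1 87 [262.6  309.54] [306. 313.]
top4 87 [262.6  309.54] [306. 313.]
[(0.79, [226.6, 437.7])]
```

```bash
python3 -c "
from plant import robot
print(robot.close_job())"
```

```text
the job is handed in; nothing more can be done
None
```

I put the red-topped battery into the charger bay, pressed it home, released it and moved the arm clear before handing in. The arm had used about 12.5 s of the 40 s.

**Last checks:**
- **Position:** the battery is centred within about 2 mm of the bay and turned within about 0.3° of square. Its top is at z ≈ 0.1007 m against 0.100 m for fully home, and it looks upright in the side and top views.
- **Press:** the floor pushed back with 26 N and the tool stopped at the predicted home height.
- **Catch:** its orange block sits at exactly the same pixels as at the start, so it has sprung back out. This was judged from the top picture, since no joint value could be read.
- **Green battery:** it was found again within about 3 pixels of its first position. My size-and-angle fit for it gave no result in the last picture, so only the network's centre confirms it.

No check failed apart from that fit.

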